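# Clear and part-open the sprung lid of the cool-down box

## Robot

A 6-joint arm with a two-finger parallel gripper is mounted at the origin on the work surface. World frame = base frame: x ahead of the robot, y to its left, z up, the work surface at z = 0. Lengths are in mm, angles in degrees, forces in N, time in s.
With the tool pointing down it reaches from about 275 to 750 mm from the base axis. Payload 10.2 kg.
Tool frame: the origin (TCP) lies midway between the tips of the shut fingers; the grasp point (between the pads) lies 19 mm behind it; z points along the fingers, y is the line along which they close (so a half turn about z gives the same grasp; the last joint's range is limited). The gripper opens to 88 mm and grips with 3 to 60 N. Pads are 18 mm wide; open, the fingers measure 123 mm over their backs; the gripper's body (75 mm by 187 mm) begins 45 mm behind the grasp point.
Start: joints at [51.601, 17.928, 85.812, -0, 76.261, -12.8], TCP at [226.856, 473.463, 238.72] pointing down, gripper open.
Joint ranges: [-168.41, 168.41], [-55.51, 124.54], [10.69, 146.95], [-70.63, 250.63], [1, 178], [-165.06, 165.06]. Speed limits (degrees/s): [136.94, 136.94, 172.46, 180, 180, 180].

## Interface

Orientations are given as a 3x3 rotation matrix whose columns are the frame's x, y, z axes.
In Python, from cell import bot gives the robot as it stands.
- The arm moves only by the tool carry_out, never from a script. Its argument "motion" is one flat list of numbers, 4 for each row, row after row: the shift along the world's x, y, z scaled (see below), then the turn about the world's z scaled (see below). In form: [x, y, z, twist, x, y, z, twist, ...]. A call has 1 to 12 rows; each row is the pose to reach, as a shift and turn from the pose commanded when the call began; what a row does not reach only later rows make up. The controller multiplies each number of a shift by 12 cm and each number of a turn by 1.5 rad. A row lasts 1/8 s, in which the tool goes at most 62.5 mm and 10.7 degrees, less where a joint would pass 70% of its speed; a pose out of reach is approached as far as the arm can. A call with a number of a shift or a turn outside -1 to 1 is refused whole. A call with a gripper value outside its range is refused whole. "gripper" is the opening, from -1 (shut) to 1 (fully open), set as the call begins (left out, the last holds). The fingers move at their own pace and stop on an object; "newtons" is the grip in N (left out, the last holds). Time passes only in rows, so rows that repeat a pose let the fingers close. It gives the time, the measured TCP pose, the force, the opening and the grip force at its end, in the units of the state.
- bot.get_obs(): the state, without advancing time (a new reading comes with each control period).
- bot.grab_frame(name): name is "scene" or "top" or "wrist"; returns a dict with "pixels" (480x640x3 uint8, red, green, blue), "z_map" (480x640 float32, mm along the optical axis (not along the pixel's ray), 0 where there is no reading), "intrinsics" (3x3 intrinsics, pixels), "k1" (the pictures are not rectified: a ray, as slopes to the right and down, at radius r is drawn at 1 + k1 r^2 times it, then the intrinsics apply), "origin" and "orientation" of the camera in the world; the wrist camera has in their place "hand_eye" (4x4, takes a point from camera to tool coordinates, whose origin is the TCP and whose axes are the flange's). Camera axes: x right, y down, z forward; pixel columns grow to the right and rows downward; lengths in mm; the calibration is good to about 2 mm. A picture is of the moment at which its call begins: read the wrist's pose just before it.
- bot.sign_off(): hands the job in; it is judged then, once.
The state is a dict: "clock": time; "qpos": joint angles; "joint_vel": joint speeds; "effort": joint torques, N m; "ee_pos": TCP position; "tcp_rot": TCP orientation; "force": force on the tool from outside, world axes, zero at the start; "moment": the same for the moment, N m; "finger_gap": finger opening in mm; "grip_force": force on a finger pad.
Only numpy, scipy, OpenCV 4.12 (cv2) and the standard library are available. Lean on these libraries where they do the work, as an engineer would, in place of code of your own. Each camera call takes 0.05 s, during which the arm holds its last target. There are 200 camera calls.

## Task

The orange printed bracket lying on the yellow lid is still warm and soft: take it off with a light grip and set it down (do not drop it) in the green tray. Then raise the sprung lid by its red knob until it is clearly past its balance point, bring it back to just below that point, so that it would fall shut by itself if let go, and finish while still holding it there. Never let the lid fly up against its stop or slam, and leave everything else on the bench alone.

Things in the scene. Friction and masses are not known exactly. Their poses are not given: they have to be found in the camera images.
- coolbox: grey steel cool-down box, fixed to the bench, 180 (x) x 220 (y) x 100 mm high; origin at the centre of its underside; x points from its knob side (front) to its hinge side (back), y along the hinge. It carries the yellow lid: a 6 mm plate, 180 x 220 mm, whose top face is 106 mm above the bench when shut
- lid (a joint): opening angle of the yellow lid (rad): 0 shut and level, grows as the knob rises, stop at 1.75. Its weight (0.8 kg) works against a spring: below 0.92 (53 deg, the balance point) it falls shut, above it swings open. Clearly past: beyond 1.02; just below: 0.72 to 0.90. Raising it from shut takes about 1.2 N at the knob, near balance almost nothing
- lid_hinge (a point): point on the hinge line, middle of the lid's back edge, 100 mm above the bench, 90 mm behind the box's centre; axes turn with the lid: x away from the knob, y along the hinge, z out of the lid's top
- lid_knob (a point): centre of the lid's red knob: cylinder 20 mm diameter, 26 mm long, axis parallel to the hinge, on a 10 mm neck 40 mm out from the middle of the lid's front edge; 220 mm from the hinge, 103 mm above the bench when shut; axes turn with the lid as for lid_hinge. Pinched from above across its flat ends (along the hinge) it turns between the fingers as the lid rises
- bracket: orange printed bracket with two flush brass inserts, a block 66 (x) x 28 (y) x 26 mm high, 50 g; origin at the centre of its underside. Lies on the yellow lid. Soft: a squeeze of more than 60 N on a side dents it, 20 to 40 N is safe
- tray_green: green open tray, fixed, 110 (x) x 130 (y) x 16 mm high outside, walls and floor 4 mm; origin at the centre of its underside. Empty at the start; the bracket goes flat on its floor, anywhere inside
- tray_grey: grey tray of the same size and shape as the green one, fixed; not used; the white bracket lies in it
- white_bracket: white finished bracket of the same shape as the orange one, in the grey tray; origin at the centre of its underside; leave alone
- alu_block: upright bare aluminium block 40 x 50 x 110 mm high; origin at the centre of its underside; leave alone
- spool: blue spool of solder, 60 mm diameter, 40 mm high, standing on its flange; origin at the centre of its underside; leave alone
- insert_jar: amber jar of inserts with white cap, 52 mm diameter, 60 mm high; origin at the centre of its underside; leave alone
- screwdriver: screwdriver with green handle, about 200 mm long, 25 mm thick, lying on the bench beyond the trays; origin at the middle of its underside; leave alone
Mind the look-alikes: they are no part of the job. Several things have the shape of the bracket; the one meant has the colours described above.

How it is judged:
By the outcome, as a careful person would: the job done as asked, in the order asked, and still so for the second after the job is handed in, while the arm keeps its last pose, push and grip.
It also fails if it takes over 61 s, if anything falls off the work surface, if the arm or the gripper's body presses on something with over 40 N, if the wrist force passes 120 N, or if a joint passes its speed limit or range.

## Working session

There is one attempt and no reset: what is moved stays moved. The work goes in short steps, Python scripts to look and compute and a tool call to move; the robot and the scene stay as the last step left them, time stands still between calls to the robot, and variables do not carry over. Pictures are saved under pics/ and viewed, at most 10 in all, crops included, and the job is handed in when it is done.

Besides the shell and the picture viewer there is one more tool, called after ">>>" as name(argument=value, ...) on one line, values as JSON. carry_out: Moves the arm, as the interface text tells. Shifts and turns lie within -1 to 1; 1 stands for 12 cm of shift or 1.5 rad of turn. Its arguments: {"type":"object","properties":{"motion":{"type":"array"},"gripper":{"type":"number"},"newtons":{"type":"number"}},"required":["motion"]}

```bash
ls; mkdir -p pics
cat > h.py <<'E'
import numpy as np, cv2
from cell import bot
def grab(n):
    o=bot.get_obs(); f=bot.grab_frame(n)
    if 'hand_eye' in f:
        T=np.eye(4); T[:3,:3]=o['tcp_rot']; T[:3,3]=o['ee_pos']; M=T@np.array(f['hand_eye'])
        f['origin'],f['orientation']=M[:3,3],M[:3,:3]
    return f
def cloud(f):
    K=np.array(f['intrinsics'],float); k=f['k1']
    v,u=np.mgrid[:480,:640].astype(np.float32)
    s=cv2.undistortPoints(np.stack([u.ravel(),v.ravel()],1)[:,None],K,np.array([k,0,0,0.]))[:,0]
    s=np.c_[s,np.ones(len(s))]
    ray=(s@np.array(f['orientation']).T).reshape(480,640,3)
    return np.array(f['origin'])+ray*f['z_map'][...,None], ray
def save(f,n,crop=None,size=None):
    p=f['pixels'][...,::-1]
    if crop: a,b,c,d=crop; p=p[b:d,a:c]
    if size: p=cv2.resize(p,size)
    cv2.imwrite('pics/'+n,np.ascontiguousarray(p))
E
python3 - <<'E'
from h import *
o=bot.get_obs(); print({k:np.round(o[k],3).tolist() for k in o})
for n in('scene','top'):
    f=grab(n); save(f,n+'.png'); print(n,f['origin'],np.round(f['orientation'],3).tolist(),f['k1'],f['intrinsics'])
E
```

```text
pics
{'clock': 0.0, 'qpos': [51.601, 17.959, 85.855, 0.001, 76.261, -12.798], 'joint_vel': [-0.001, -0.025, 0.036, -0.08, -0.008, 0.015], 'effort': [-0.0, -40.221, -25.228, 0.069, 0.035, -0.0], 'ee_pos': [226.689, 473.258, 238.162], 'tcp_rot': [[-0.902, 0.432, -0.001], [0.432, 0.902, -0.001], [0.0, -0.001, -1.0]], 'force': [0.316, 0.371, 0.528], 'moment': [0.025, -0.05, 0.012], 'grip_force': 0.0, 'finger_gap': 88.114}
scene [1214.42021247 1011.05217203 1001.13696488] [[-0.831, 0.357, -0.426], [0.556, 0.525, -0.645], [-0.007, -0.773, -0.635]] -0.15120922034905923 [[613.99844231   0.         312.09239672]
 [  0.         613.99844231 242.19244322]
 [  0.           0.           1.        ]]
top [ 435.81077095   50.86429861 1267.65480017] [[0.011, -0.994, 0.107], [-1.0, -0.008, 0.03], [-0.029, -0.107, -0.994]] -0.12621177884616877 [[601.38055106   0.         320.19059525]
 [  0.         601.38055106 233.50042876]
 [  0.           0.           1.        ]]
```

View pics/scene.png

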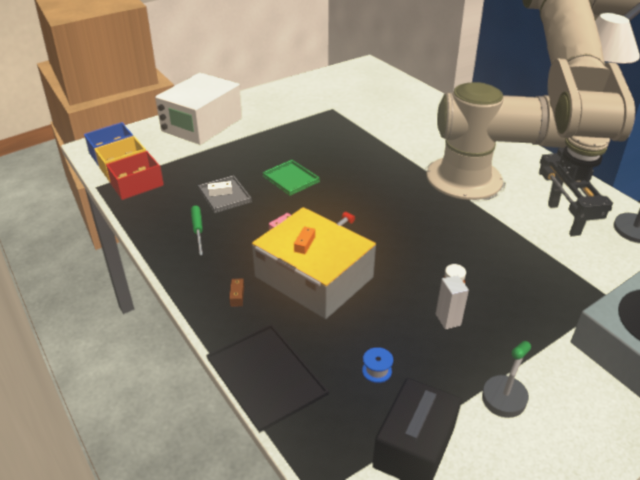

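View pics/top.png

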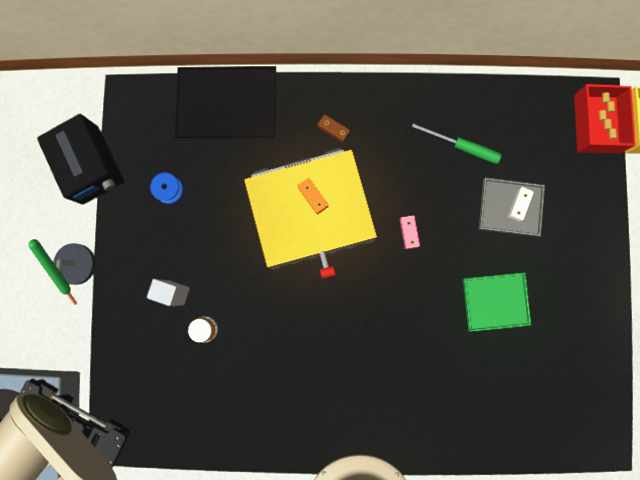

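The scene view has the orange bracket at (305,239) and the knob at (348,218). Bracket-shaped things in the top view are orange on the yellow lid at (313,195), brown on the bench at (333,127), pink at (410,232) and white in the grey tray at (521,203). I choose the orange one on the lid. The red knob is at (327,271) and the green tray at (497,302).

```bash
cat >> h.py <<'E'
R={'orange':((5,150,120),(17,255,255)),'yellow':((20,150,120),(33,255,255)),'red':((0,170,90),(4,255,255)),'green':((50,120,60),(75,255,255))}
def mask(f,c,roi):
    m=cv2.inRange(cv2.cvtColor(f['pixels'],cv2.COLOR_RGB2HSV),*map(np.array,R[c])); q=np.zeros_like(m); a,b,cc,d=roi; q[b:d,a:cc]=m[b:d,a:cc]
    n,l,s,_=cv2.connectedComponentsWithStats(q); i=1+np.argmax(s[1:,4]); return l==i
def onplane(f,ray,m,z):
    r=ray[m]; o=np.array(f['origin']); return (o+r*((z-o[2])/r[:,2])[:,None])[:,:2]
E
python3 - <<'E'
from h import *
for n,rois in(('top',{'orange':(280,160,350,230),'yellow':(230,140,390,280),'red':(310,255,345,285),'green':(450,260,545,345)}),('scene',{'orange':(285,215,325,260),'yellow':(240,200,390,300),'red':(335,205,365,230),'green':(255,150,330,200)})):
    f=grab(n); P,ray=cloud(f)
    if n=='top': save(f,'crop.png',(230,120,430,290),(800,600))
    for c,r in rois.items():
        m=mask(f,c,r); Q=P[m&(f['z_map']>0)]
        z={'orange':132,'yellow':106,'red':108,'green':4}[c]
        X=onplane(f,ray,m,z).astype(np.float32); b=cv2.minAreaRect(X)
        print(n,c,m.sum(),'z pct',np.percentile(Q[:,2],[5,50,95]).round(1),'med',np.median(Q[:,:2],0).round(1),'rect',np.round(b[0],1),np.round(b[1],1),round(b[2],1))
        if c in('yellow','orange','green'): print(np.round(cv2.boxPoints(b),0).tolist())
E
```

```text
top orange 478 z pct [127.5 132.9 136.4] med [630.3  99.4] rect [630.6 100. ] [67.4 27.8] 35.7
[[595.0, 92.0], [611.0, 69.0], [666.0, 108.0], [650.0, 131.0]]
top yellow 9730 z pct [103.4 107.1 110.8] med [605.9 109.1] rect [611.6 107.4] [181.3 221.6] 15.9
[[494.0, 189.0], [555.0, -24.0], [729.0, 26.0], [668.0, 239.0]]
top red 138 z pct [ 88.4 111.9 116.9] med [486.   71.4] rect [486.5  71.4] [19.1 27.6] 15.8
top green 3441 z pct [ 0.9  5.5 17.3] med [ 430.4 -282.8] rect [ 431.1 -283.5] [113.1 136. ] 5.7
[[368.0, -222.0], [382.0, -357.0], [494.0, -346.0], [481.0, -210.0]]
scene orange 375 z pct [113.2 130.9 134.9] med [640.9 108.8] rect [640.5 110.8] [89.  35.9] 36.5
[[594.0, 99.0], [615.0, 70.0], [687.0, 123.0], [666.0, 152.0]]
scene yellow 4520 z pct [102.8 106.4 109.6] med [611.8 119.4] rect [611.8 104.5] [184.  224.5] 15.9
[[493.0, 187.0], [554.0, -29.0], [731.0, 22.0], [669.0, 238.0]]
scene red 44 z pct [108.3 112.2 114.7] med [489.8  73. ] rect [486.7  68. ] [15.7 28.6] 15.0
scene green 821 z pct [ 1.1  5.5 16.8] med [ 431.2 -286.6] rect [ 429.2 -293.1] [106.2 140.1] 7.7
[[367.0, -231.0], [386.0, -370.0], [491.0, -355.0], [472.0, -216.0]]
```

View pics/crop.png

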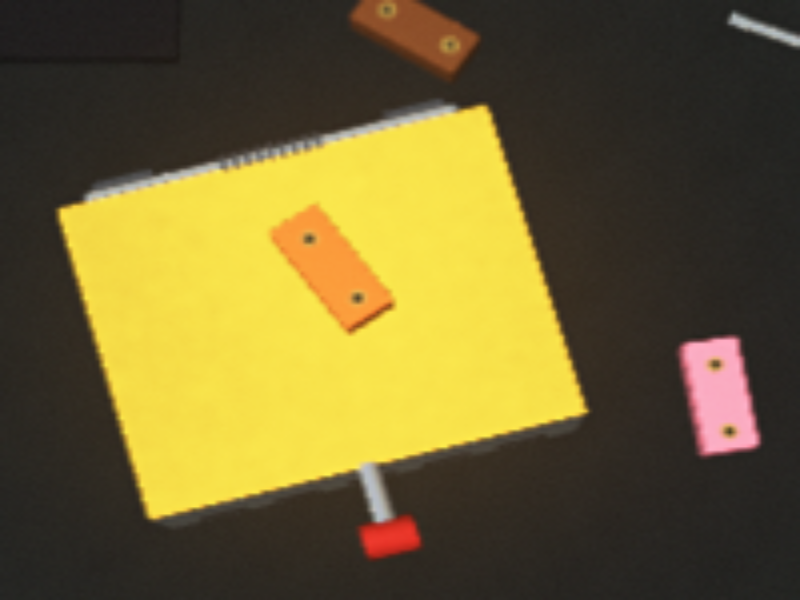

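The crop confirms it: orange block with two brass inserts on the yellow lid, at about (333,268) in the crop, with the red knob at (390,537). Sizes and heights match: bracket 67x28 mm at z 132, lid 181x222 mm at z 106, and knob to hinge geometry. Moving now.

>>> carry_out(motion=[0.25,-0.22,0,0.06,0.5,-0.45,0,0.12,0.75,-0.67,0,0.18,1,-0.9,0,0.25], gripper=1, newtons=25)

```text
clock: 0.7
ee_pos: [347.7, 364.5, 238.6]
tcp_rot: [[-0.998, 0.068, -0.0], [0.068, 0.998, -0.0], [0.0, -0.0, -1.0]]
force: [-0.1, 0.6, 0.4]
finger_gap: 88.4
grip_force: 0.0
```

>>> carry_out(motion=[0.25,-0.22,0,0.06,0.5,-0.45,0,0.12,0.75,-0.67,0,0.18,1,-0.9,0,0.25])

```text
clock: 1.2
ee_pos: [467.7, 256.5, 238.6]
tcp_rot: [[-0.953, -0.302, -0.0], [-0.302, 0.953, 0.0], [0.0, 0.0, -1.0]]
force: [0.3, -0.2, 0.2]
finger_gap: 87.8
grip_force: 0.0
```

>>> carry_out(motion=[0.25,-0.22,0,0.06,0.5,-0.45,0,0.12,0.75,-0.67,0,0.16,1,-0.9,0,0.21])

```text
clock: 1.7
ee_pos: [587.7, 148.5, 238.5]
tcp_rot: [[-0.814, -0.581, -0.0], [-0.581, 0.814, 0.0], [0.0, 0.0, -1.0]]
force: [0.1, 0.5, 0.5]
finger_gap: 87.9
grip_force: 0.0
```

>>> carry_out(motion=[0.18,-0.2,0,0,0.36,-0.4,0,0,0.36,-0.4,0,0,0.36,-0.4,0,0])

```text
clock: 2.2
ee_pos: [629.6, 102.1, 238.6]
tcp_rot: [[-0.815, -0.58, -0.001], [-0.58, 0.815, 0.0], [0.0, 0.001, -1.0]]
force: [-0.1, 0.3, 0.7]
finger_gap: 88.0
grip_force: 0.0
```

Run:
```python
from h import *
f=grab('wrist'); P,ray=cloud(f); save(f,'w1.png')
m=mask(f,'orange',(0,0,640,480)); Q=P[m&(f['z_map']>0)]
b=cv2.minAreaRect(onplane(f,ray,m,132).astype(np.float32))
print(m.sum(),np.percentile(Q[:,2],[5,50,95]),b,bot.get_obs()['ee_pos'])
m=mask(f,'yellow',(0,0,640,480)); Q=P[m&(f['z_map']>0)];print(np.percentile(Q[:,2],[5,50,95]))
```

```text
212 [116.82832865 131.583188   133.42157738] ((613.93310546875, 80.00955200195312), (19.135841369628906, 38.59744644165039), 81.7607421875) [629.49688009 102.40728479 238.79086966]
[105.85339142 107.10561693 108.29198194]
```

View pics/w1.png

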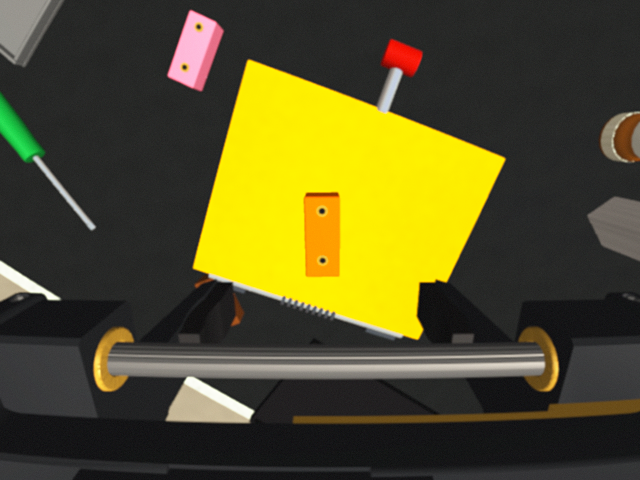

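The wrist view shows the bracket at (322,235), aligned with the fingers. The knob is at (403,57). The colour mask was too narrow here, so I'll widen the hue range.

Run:
```python
from h import *
f=grab('wrist'); P,ray=cloud(f)
h=cv2.cvtColor(f['pixels'],cv2.COLOR_RGB2HSV); print(h[235,322],h[235,270])
R['orange']=((8,150,200),(int((int(h[235,322][0])+int(h[235,270][0]))//2),255,255))
m=mask(f,'orange',(290,180,350,290)); Q=P[m&(f['z_map']>0)]
t=m&(np.abs(P[...,2]-132)<6)
b=cv2.minAreaRect(onplane(f,ray,t,132).astype(np.float32))
print(m.sum(),t.sum(),np.percentile(Q[:,2],[5,50,95]),b)
m=mask(f,'red',(370,30,430,85));print('knob',m.sum(),np.median(P[m],0),cv2.minAreaRect(onplane(f,ray,m,108).astype(np.float32)))
```

```text
[ 19 255 254] [ 28 255 254]
2820 2769 [131.86039709 133.13147206 134.24333795] ((630.9056396484375, 100.30744934082031), (66.44043731689453, 27.63644027709961), 36.01637268066406)
knob 989 [487.22820455  71.29628357 112.27407825] ((486.4466552734375, 71.97844696044922), (20.195711135864258, 28.173810958862305), 16.416526794433594)
```

>>> carry_out(motion=[0.01,-0.015,-0.3,0,0.01,-0.015,-0.6,0,0.01,-0.015,-0.85,0,0.01,-0.015,-1,0,0.01,-0.015,-1,0])

```text
clock: 2.92
ee_pos: [630.8, 100.1, 118.2]
tcp_rot: [[-0.815, -0.58, -0.001], [-0.58, 0.815, 0.0], [0.001, 0.001, -1.0]]
force: [-0.6, 0.6, 0.3]
finger_gap: 87.9
grip_force: 0.0
```

>>> carry_out(motion=[0,0,-0.04,0,0,0,-0.07,0,0,0,-0.07,0])

```text
clock: 3.3
ee_pos: [631.3, 99.7, 110.5]
tcp_rot: [[-0.815, -0.58, 0.0], [-0.58, 0.815, 0.0], [-0.0, -0.0, -1.0]]
force: [0.3, 0.6, -1.0]
finger_gap: 88.2
grip_force: 0.0
```

>>> carry_out(motion=[0,0,0,0,0,0,0,0,0,0,0,0,0,0,0,0,0,0,0,0,0,0,0,0,0,0,0,0,0,0,0,0], gripper=-1, newtons=28)

```text
clock: 4.3
ee_pos: [631.2, 99.7, 110.3]
tcp_rot: [[-0.815, -0.58, -0.0], [-0.58, 0.815, -0.0], [0.0, 0.0, -1.0]]
force: [0.1, -0.7, 0.4]
finger_gap: 27.4
grip_force: 28.0
```

>>> carry_out(motion=[0,0,0.1,0,0,0,0.3,0,0,0,0.55,0,0,0,0.7,0,0,0,0.7,0])

```text
clock: 4.92
ee_pos: [631.8, 99.7, 196.2]
tcp_rot: [[-0.815, -0.58, 0.003], [-0.58, 0.815, -0.0], [-0.003, -0.002, -1.0]]
force: [0.3, 0.4, -0.2]
finger_gap: 27.6
grip_force: 28.0
```

>>> carry_out(motion=[-0.07,-0.13,0,-0.02,-0.2,-0.4,0,-0.05,-0.35,-0.7,0,-0.08,-0.5,-1,0,-0.12])

```text
clock: 5.42
ee_pos: [570.2, -21.2, 193.5]
tcp_rot: [[-0.906, -0.423, -0.001], [-0.423, 0.906, 0.0], [0.001, 0.001, -1.0]]
force: [1.2, 0.2, -0.3]
finger_gap: 28.0
grip_force: 28.0
```

>>> carry_out(motion=[-0.15,-0.3,0,-0.03,-0.3,-0.6,0,-0.06,-0.5,-1,0,-0.12])

```text
clock: 5.8
ee_pos: [510.4, -141.0, 193.6]
tcp_rot: [[-0.967, -0.254, -0.001], [-0.254, 0.967, 0.001], [0.001, 0.001, -1.0]]
force: [0.8, -0.6, -0.7]
finger_gap: 28.0
grip_force: 28.0
```

>>> carry_out(motion=[-0.15,-0.3,0,-0.03,-0.35,-0.65,0,-0.07,-0.5,-1,0,-0.1,-0.5,-1,0,-0.1])

```text
clock: 6.3
ee_pos: [450.0, -262.3, 193.6]
tcp_rot: [[-0.995, -0.104, -0.001], [-0.104, 0.995, 0.001], [0.001, 0.001, -1.0]]
force: [0.9, -1.0, -0.8]
finger_gap: 27.8
grip_force: 28.0
```

>>> carry_out(motion=[-0.08,-0.1,-0.1,0,-0.16,-0.18,-0.35,0,-0.16,-0.18,-0.65,0,-0.16,-0.18,-0.9,0,-0.16,-0.18,-1,0,-0.16,-0.18,-1,0])

```text
clock: 7.05
ee_pos: [431.9, -281.5, 73.9]
tcp_rot: [[-0.994, -0.109, -0.001], [-0.109, 0.994, 0.001], [0.001, 0.001, -1.0]]
force: [-0.8, -0.4, -0.2]
finger_gap: 27.8
grip_force: 28.0
```

Run:
```python
from h import *
f=grab('wrist'); P,ray=cloud(f); save(f,'w2.png'); print(bot.get_obs()['ee_pos'])
m=mask(f,'green',(0,0,640,480)); q=P[m]; print(q.min(0),q.max(0))
b=cv2.minAreaRect(q[(q[:,2]>12)&(q[:,2]<20)][:,:2].astype(np.float32)); print(b)
```

```text
[ 432.31850714 -281.93292679   74.75199465]
[ 3.59281478e+02 -3.56417835e+02  1.85900311e-01] [ 486.2944368  -208.18904042  221.04581344]
((419.75335693359375, -282.77850341796875), (89.47046661376953, 130.6712646484375), 5.714050769805908)
```

View pics/w2.png

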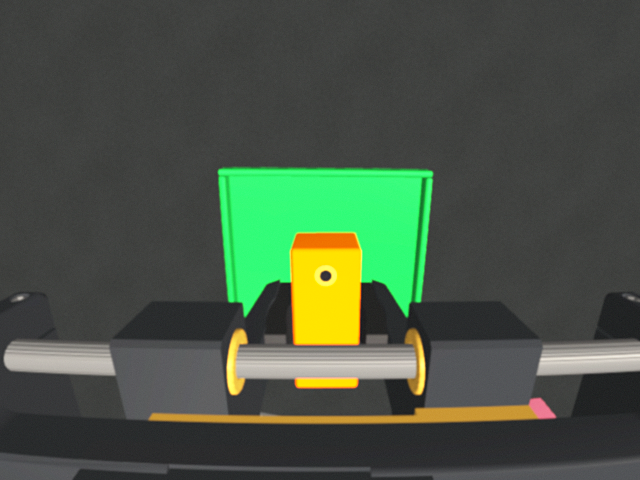

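The bracket, at (326,310), is held over the middle of the tray; the tray edges show at x 220 to 432 px. Lowering it now.

>>> carry_out(motion=[-0.01,0,-0.2,0,-0.01,0,-0.4,0,-0.01,0,-0.48,0,-0.01,0,-0.51,0,-0.01,0,-0.525,0,-0.01,0,-0.535,0,-0.01,0,-0.54,0,-0.01,0,-0.54,0])

```text
clock: 8.1
ee_pos: [430.9, -282.0, 9.7]
tcp_rot: [[-0.994, -0.108, 0.0], [-0.108, 0.994, -0.0], [-0.0, -0.0, -1.0]]
force: [-0.0, 0.0, -0.6]
finger_gap: 27.9
grip_force: 28.0
```

>>> carry_out(motion=[0,0,-0.006,0,0,0,-0.01,0,0,0,-0.01,0])

```text
clock: 8.48
ee_pos: [430.9, -281.9, 8.4]
tcp_rot: [[-0.994, -0.108, 0.0], [-0.108, 0.994, 0.0], [-0.0, 0.0, -1.0]]
force: [-0.1, -0.1, 0.2]
finger_gap: 27.8
grip_force: 28.0
```

>>> carry_out(motion=[0,0,-0.004,0,0,0,-0.008,0,0,0,-0.008,0])

```text
clock: 8.85
ee_pos: [430.9, -281.9, 8.3]
tcp_rot: [[-0.994, -0.108, 0.0], [-0.108, 0.994, -0.0], [-0.0, -0.0, -1.0]]
force: [-3.8, 4.1, 13.2]
finger_gap: 27.6
grip_force: 28.0
```

Contact felt. Releasing gently and only part-way, to clear the walls.

>>> carry_out(motion=[0,0,0.004,0,0,0,0.004,0,0,0,0.004,0,0,0,0.004,0,0,0,0.004,0], gripper=0.05)

```text
clock: 9.48
ee_pos: [430.9, -281.9, 7.8]
tcp_rot: [[-0.994, -0.108, -0.0], [-0.108, 0.994, 0.0], [0.0, 0.0, -1.0]]
force: [0.8, -0.2, 0.4]
finger_gap: 46.3
grip_force: 0.0
```

>>> carry_out(motion=[0,0,0.05,0,0,0,0.2,0,0,0,0.5,0,0,0,0.85,0,0,0,1,0,0,0,1,0])

```text
clock: 10.22
ee_pos: [431.3, -282.3, 129.1]
tcp_rot: [[-0.994, -0.108, 0.002], [-0.108, 0.994, -0.002], [-0.002, -0.002, -1.0]]
force: [-0.7, -0.1, 0.1]
finger_gap: 46.4
grip_force: 0.0
```

Run:
```python
from h import *
f=grab('wrist'); P,ray=cloud(f); save(f,'w3.png',size=(480,360)); o=bot.get_obs(); print(o['ee_pos'],o['finger_gap'])
```

```text
[ 430.82617155 -281.89787955  127.9097749 ] 46.21243304995178
```

View pics/w3.png

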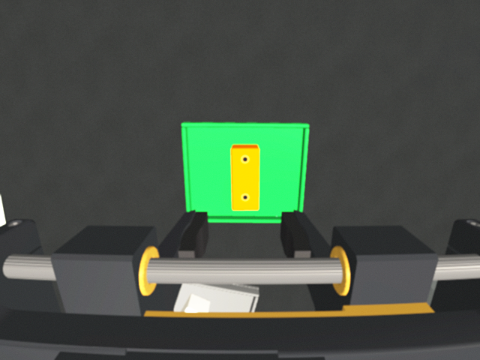

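The bracket lies flat inside the green tray, at (245,178). Next the knob: two views plus the lid geometry agree on (486.5, 71.6), axis at 106 degrees.

>>> carry_out(motion=[0.02,0.1,0.1,0.01,0.08,0.4,0.2,0.02,0.11,0.7,0.2,0.03,0.15,1,0.2,0.038], gripper=0.36)

```text
clock: 10.78
ee_pos: [448.7, -160.0, 151.8]
tcp_rot: [[-0.986, -0.166, -0.001], [-0.166, 0.986, 0.001], [0.0, 0.001, -1.0]]
force: [0.6, -0.6, 0.1]
finger_gap: 60.1
grip_force: 0.0
```

>>> carry_out(motion=[0.05,0.35,0,0.01,0.1,0.7,0,0.02,0.15,1,0,0.038])

```text
clock: 11.15
ee_pos: [466.5, -39.7, 151.8]
tcp_rot: [[-0.975, -0.222, -0.001], [-0.222, 0.975, 0.0], [0.001, 0.001, -1.0]]
force: [0.3, 0.3, -0.1]
finger_gap: 60.1
grip_force: 0.0
```

>>> carry_out(motion=[0.05,0.35,0,0.01,0.1,0.7,0,0.02,0.163,0.946,0,0.038,0.163,0.946,0,0.038,0.163,0.946,0,0.038])

```text
clock: 11.78
ee_pos: [486.0, 71.3, 151.7]
tcp_rot: [[-0.961, -0.276, -0.001], [-0.276, 0.961, -0.0], [0.001, 0.0, -1.0]]
force: [0.6, 0.7, 0.5]
finger_gap: 60.0
grip_force: 0.0
```

Run:
```python
from h import *
f=grab('wrist'); P,ray=cloud(f); o=bot.get_obs(); print(o['ee_pos'],np.degrees(np.arctan2(o['tcp_rot'][1][1],o['tcp_rot'][0][1])))
m=mask(f,'red',(150,100,500,400)); print('knob',m.sum(),np.argwhere(m).mean(0),np.median(P[m],0),cv2.minAreaRect(onplane(f,ray,m&(P[...,2]>102),110).astype(np.float32)))
save(f,'w4.png',size=(480,360))
```

```text
[486.11373957  71.02748498 151.73101486] 105.9590763630108
knob 1403 [263.32074127 324.58018532] [482.63782926  70.25138593 112.34800823] ((483.8376770019531, 70.5944595336914), (19.77621841430664, 26.036327362060547), 15.958736419677734)
```

View pics/w4.png

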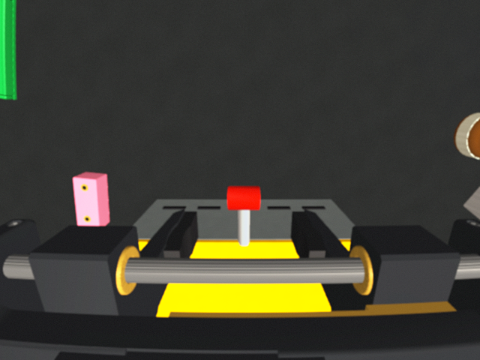

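The knob, at (244,198), is centred between the fingers with its axis along the closing line. Descending and pinching.

>>> carry_out(motion=[-0.003,0,-0.2,0,-0.003,0,-0.4,0,-0.003,0,-0.52,0,-0.003,0,-0.565,0,-0.003,0,-0.565,0])

```text
clock: 12.45
ee_pos: [486.2, 71.4, 84.3]
tcp_rot: [[-0.961, -0.275, 0.0], [-0.275, 0.961, -0.0], [-0.0, -0.0, -1.0]]
force: [0.2, 0.2, 0.7]
finger_gap: 60.0
grip_force: 0.0
```

>>> carry_out(motion=[0,0,0,0,0,0,0,0,0,0,0,0,0,0,0,0,0,0,0,0,0,0,0,0,0,0,0,0], gripper=-1, newtons=15)

```text
clock: 13.32
ee_pos: [486.4, 70.8, 84.2]
tcp_rot: [[-0.961, -0.276, 0.001], [-0.276, 0.961, -0.001], [-0.0, -0.001, -1.0]]
force: [0.7, -5.4, 0.2]
finger_gap: 25.5
grip_force: 15.0
```

```bash
cat > arc.py <<'E'
import numpy as np
def p(t,a=.0136):
    h=220*(1-0)*np.cos(a)-220*np.cos(t+a); return np.array([.9613*h,.2756*h,220*(np.sin(t+a)-np.sin(a))])/120
def seg(t0,t1,n):
    print(t0,t1,[round(float(x),3) for t in np.linspace(t0,t1,n+1)[1:] for x in (*(p(t)-p(t0)),0)])
if __name__=='__main__':
    seg(0,.36,9); seg(.36,.75,10); seg(.75,1.1,10); seg(1.1,.81,10)
E
python3 arc.py
```

```text
0 0.36 [0.002, 0.001, 0.073, 0.0, 0.008, 0.002, 0.146, 0.0, 0.016, 0.004, 0.219, 0.0, 0.026, 0.008, 0.292, 0.0, 0.04, 0.011, 0.364, 0.0, 0.056, 0.016, 0.435, 0.0, 0.075, 0.022, 0.506, 0.0, 0.097, 0.028, 0.575, 0.0, 0.121, 0.035, 0.644, 0.0]
0.36 0.75 [0.026, 0.008, 0.066, 0.0, 0.055, 0.016, 0.131, 0.0, 0.086, 0.025, 0.195, 0.0, 0.12, 0.034, 0.257, 0.0, 0.156, 0.045, 0.318, 0.0, 0.194, 0.056, 0.378, 0.0, 0.234, 0.067, 0.435, 0.0, 0.277, 0.079, 0.492, 0.0, 0.321, 0.092, 0.546, 0.0, 0.368, 0.105, 0.599, 0.0]
0.75 1.1 [0.043, 0.012, 0.046, 0.0, 0.088, 0.025, 0.09, 0.0, 0.135, 0.039, 0.132, 0.0, 0.183, 0.052, 0.172, 0.0, 0.232, 0.066, 0.211, 0.0, 0.282, 0.081, 0.248, 0.0, 0.334, 0.096, 0.283, 0.0, 0.386, 0.111, 0.317, 0.0, 0.44, 0.126, 0.348, 0.0, 0.495, 0.142, 0.377, 0.0]
1.1 0.81 [-0.046, -0.013, -0.024, 0.0, -0.09, -0.026, -0.05, 0.0, -0.134, -0.039, -0.077, 0.0, -0.178, -0.051, -0.105, 0.0, -0.22, -0.063, -0.134, 0.0, -0.262, -0.075, -0.165, 0.0, -0.303, -0.087, -0.197, 0.0, -0.343, -0.098, -0.23, 0.0, -0.382, -0.109, -0.265, 0.0, -0.42, -0.12, -0.3, 0.0]
```

>>> carry_out(motion=[0.002,0,0.073,0,0.008,0.002,0.146,0,0.016,0.004,0.22,0,0.026,0.008,0.29,0,0.04,0.011,0.364,0,0.056,0.016,0.435,0,0.075,0.022,0.506,0,0.097,0.028,0.575,0,0.121,0.035,0.644,0])

```text
clock: 14.45
ee_pos: [500.1, 74.8, 161.3]
tcp_rot: [[-0.961, -0.276, -0.002], [-0.276, 0.961, -0.002], [0.002, -0.001, -1.0]]
force: [-2.1, -6.9, -0.1]
finger_gap: 25.9
grip_force: 15.0
```

```bash
cat > lid.py <<'E'
from h import *
o=bot.get_obs(); f=grab('top'); P,ray=cloud(f); print(o['clock'],np.round(o['ee_pos'],1),np.round(o['force'],1),o['finger_gap'])
H=np.array([698.2,131.9,100]); d=np.array([.9613,.2756,0])
v=np.array(o['ee_pos'])+[0,0,19]-H; print('grasp: r',np.hypot(v@d,v[2]),'theta',np.arctan2(v[2],-v@d)-.0136)
for n,g in(('top',f),('scene',grab('scene'))):
    P,_=cloud(g); h=cv2.cvtColor(g['pixels'],cv2.COLOR_RGB2HSV); m=cv2.inRange(h,(20,120,60),(33,255,255))>0
    Q=P[m&(g['z_map']>0)]; Q=Q[(np.linalg.norm(Q[:,:2]-[611,107],axis=1)<160)&(Q[:,2]>90)]
    if len(Q)>50:
        s=-(Q-H)@d; k=np.polyfit(s,Q[:,2],1) ; print(n,len(Q),'lid angle',np.arctan(k[0]))
E
python3 lid.py
```

```text
14.45 [500.1  74.8 161.3] [-2.1 -6.9 -0.1] 25.934638615555677
grasp: r 221.2643009784883 theta 0.35798352854792903
top 7668 lid angle 0.4692282152581487
scene 6160 lid angle 0.3606654464845187
```

>>> carry_out(motion=[0.026,0.008,0.066,0,0.055,0.016,0.131,0,0.086,0.025,0.195,0,0.12,0.034,0.257,0,0.156,0.045,0.318,0,0.194,0.056,0.378,0,0.234,0.067,0.435,0,0.277,0.079,0.492,0,0.321,0.092,0.546,0,0.368,0.105,0.599,0])

```text
clock: 15.8
ee_pos: [544.5, 87.5, 233.6]
tcp_rot: [[-0.961, -0.275, -0.001], [-0.275, 0.961, -0.002], [0.002, -0.002, -1.0]]
force: [-3.0, -5.2, 2.2]
finger_gap: 25.8
grip_force: 15.0
```

```bash
python3 lid.py
```

```text
15.8 [544.5  87.5 233.6] [-3.  -5.2  2.2] 25.76613849357558
grasp: r 221.09070615759245 theta 0.7482944423493958
top 2933 lid angle 0.9230477633114889
scene 6729 lid angle 0.753180801628886
```

>>> carry_out(motion=[0.043,0.012,0.046,0,0.088,0.025,0.09,0,0.135,0.039,0.132,0,0.183,0.052,0.172,0,0.232,0.066,0.211,0,0.282,0.081,0.248,0,0.334,0.096,0.283,0,0.386,0.111,0.317,0,0.44,0.126,0.348,0,0.495,0.142,0.377,0,0.495,0.142,0.377,0,0.495,0.142,0.377,0])

```text
clock: 17.4
ee_pos: [604.3, 104.6, 278.9]
tcp_rot: [[-0.961, -0.275, 0.001], [-0.275, 0.961, -0.001], [-0.001, -0.002, -1.0]]
force: [0.5, -6.3, 4.6]
finger_gap: 25.5
grip_force: 15.0
```

```bash
python3 lid.py
```

```text
17.4 [604.3 104.6 278.9] [ 0.5 -6.3  4.6] 25.539734455406784
grasp: r 220.74839600461107 theta 1.0980900384715577
scene 178 lid angle 1.0689449631164958
```

Both estimates put the lid past 1.02. Bringing it back to 0.81.

>>> carry_out(motion=[-0.046,-0.013,-0.024,0,-0.09,-0.026,-0.05,0,-0.134,-0.039,-0.077,0,-0.178,-0.051,-0.105,0,-0.22,-0.063,-0.134,0,-0.262,-0.075,-0.165,0,-0.303,-0.087,-0.197,0,-0.343,-0.098,-0.23,0,-0.382,-0.109,-0.265,0,-0.42,-0.12,-0.3,0,-0.42,-0.12,-0.3,0,-0.42,-0.12,-0.3,0])

```text
clock: 19.0
ee_pos: [554.0, 90.2, 242.1]
tcp_rot: [[-0.961, -0.275, 0.001], [-0.275, 0.961, -0.001], [-0.001, -0.001, -1.0]]
force: [1.7, -5.4, -1.5]
finger_gap: 25.8
grip_force: 15.0
```

```bash
python3 lid.py; python3 -c "
from h import *
save(grab('scene'),'s2.png')"
```

```text
19.0 [554.   90.2 242.1] [ 1.7 -5.4 -1.5] 25.75400041106159
grasp: r 220.17948322194115 theta 0.8071423750204895
top 1943 lid angle 1.030023663367337
scene 6729 lid angle 0.8070741349296019
```

View pics/s2.png

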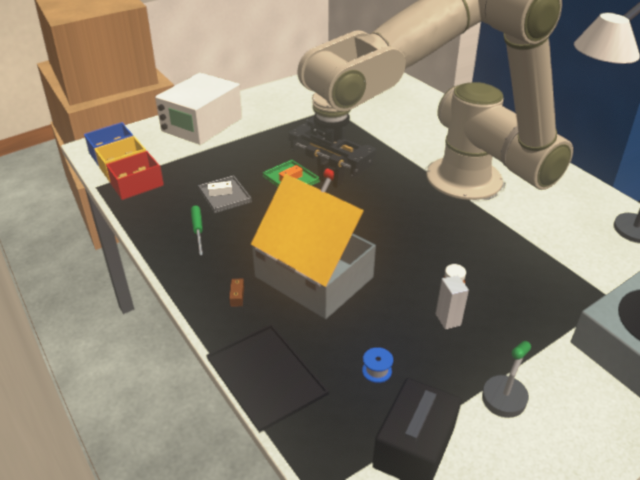

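The view shows the lid half open with its knob still pinched at (328,175), the orange bracket in the green tray at (290,174), and everything else where it was. The lid angle is 0.807 by both gripper geometry and the scene view. The top-view fit reads higher, most likely because the gripper's brass parts get into its colour mask.

```bash
python3 -c "
from cell import bot
print(bot.sign_off())"
```

```text
the job is handed in; nothing more can be done
None
```

The orange bracket is in the green tray; the lid was raised to about 1.1 rad (past its balance point), brought back to about 0.81 rad, and is still held there by its knob; the job is handed in.

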